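Check a spacer plate's thickness on the bench micrometer

ROBOT

A 6-joint arm with a two-finger parallel gripper is mounted at the origin on the work surface. World frame = base frame: x ahead of the robot, y to its left, z up, the work surface at z = 0. Lengths are in m, angles in rad, forces in N, time in s.
With the tool pointing down it reaches from about 0.375 to 0.975 m from the base axis. Payload 3.8 kg.
Tool frame: the origin (TCP) lies midway between the tips of the shut fingers; the grasp point (between the pads) lies 19 mm behind it; z points along the fingers, y is the line along which they close (so a half turn about z gives the same grasp; the last joint's range is limited). The gripper opens to 85 mm and grips with 20 to 120 N. Pads are 22 mm wide; open, the fingers measure 114 mm over their backs; the gripper's body (76 mm by 85 mm) begins 54 mm behind the grasp point. The pads swing forward as they close: fully open they stand 13 mm farther back than shut.
Start: joints at [-1.274, 0.264, 1.604, -0, 1.274, -0.037], TCP at [0.221, -0.638, 0.231] pointing down, gripper open.
Joint ranges: [-2.63, 2.63], [-0.94, 2.18], [0.31, 2.57], [-1.31, 4.45], [0, 2.66], [-2.55, 2.55]. Speed limits (rad/s): [2.57, 2.57, 3.14, 3.14, 3.14, 3.14].

INTERFACE

Orientations are given as a rotation vector (axis times angle).
In Python, from workcell import bot gives the robot as it stands.
- The arm moves only by the tool servo_tool, never from a script. Its argument "series" is a list of rows, each a list of 7 numbers: the shift along the world's x, y, z in units of 0.15 m (1.0 is 0.15 m), then the turn, a rotation vector about the world's x, y, z in units of 180 degrees (1.0 is 180 degrees), then the closure, from 0 (fully open) to 1 (shut). A call has 1 to 20 rows; each row is the pose to reach, as a shift and turn from the pose commanded when the call began, turning the shorter way round; what a row does not reach only later rows make up. A row lasts 1/10 s, in which the tool goes at most 50 mm and 8.59 degrees, less where a joint would pass 70% of its speed; a pose out of reach is approached as far as the arm can. A call with a number of a shift or a turn outside -1 to 1 is refused whole. A call with a gripper value outside its range is refused whole. The fingers move at their own pace and stop on an object; "newtons" is the grip in N (left out, the last holds). Time passes only in rows, so rows that repeat a pose let the fingers close. It gives the time, the measured TCP pose, the force, the opening and the grip force at its end, in the units of the state.
- bot.read_state(): the state, without advancing time (a new reading comes with each control period).
- bot.read_camera(name): name is "side" or "top"; returns the picture (420x560x3 uint8, red, green, blue); there is no depth.
- bot.camera_info(name): a dict with "vertical_fov" (degrees; the focal length in pixels is half the picture's height over the tangent of half this angle, whatever the lens; pixels are square), "cx", "cy" (the principal point, pixels), "R" (3x3) and "t" (3): a world point X has camera coordinates R X + t. Camera axes: x right, y down, z forward; pixel columns grow to the right and rows downward; lengths in m; the calibration is good to about 2 mm. A picture is of the moment at which its call begins. camera_info takes no time and is no camera call.
- bot.finish_job(): hands the job in; it is judged then, once.
Trained networks look in the newest picture that a camera, given by its name, has taken for a name from the list of things; names that differ only in an ending like _2 or _b are one class to them, and where a whole thing is asked for, a point or a joint stands for the part that bears it (a point fixed in the world has none). Each returns a list of dicts, best first, with "score" (0 to 1); they miss things now and then, are a little off and sometimes report something else, mostly with a low value. They report only what shows in the picture. A call takes as long as a camera call. They do not tell look-alikes from the thing itself.
- bot.recognise(target, camera): "box" ([left, top, right, bottom] as shares, 0 to 1, of the picture: columns of its width, rows of its height, round what is visible of it).
- bot.trace(target, camera): "mask" (420x560 bool, what is visible of it) and "box" ([left, top, right, bottom] as shares, 0 to 1, of the picture: columns of its width, rows of its height, round what is visible of it).
- bot.mark_of(target, camera): "at" ([row, column] as shares, 0 to 1, of the picture: columns of its width, rows of its height: a listed point, or the origin of a listed thing).
The state is a dict: "time": time; "q": joint angles; "joint_vel": joint speeds; "joint_torque": joint torques, N m; "tool_pos": TCP position; "tcp_rot": TCP orientation; "wrist_force": force on the tool from outside, world axes, zero at the start; "torque": the same for the moment, N m; "width": opening from 0.0 (shut) to 1.0 (fully open); "grip_force": force on a finger pad.
Only numpy, scipy, OpenCV 4.12 (cv2) and the standard library are available. Lean on these libraries where they do the work, as an engineer would, in place of code of your own. Each camera call takes 0.05 s, during which the arm holds its last target. There are 200 camera calls.

TASK

Check the blue spacer plate on the bench micrometer: lay it lengthwise on the steel bed and slide it in under the spindle, gently, until its end sits square against both brass stop pins. Then turn the dark ratchet knob on top clockwise until the clutch slips, and stop there - no more than about a tenth of a turn past the first slip - leaving the plate held under the spindle. Leave the other things on the bench where they are.

Things in the scene. Friction and masses are not known exactly. Their poses are not given: they have to be found in the camera images.
- plate: Blue aluminium spacer bar, 150 mm long (x) by 36 wide (y), two black dots on top, alike end for end, 0.2 to 0.3 kg. Nominally 14 mm thick, but the batch is suspected to be off by up to 2 mm either way: true thickness unknown. Origin: middle of its underside. Starts level on the rest, underside 20 mm above the table; fingers can straddle its width at either overhanging end.
- rest: Fixed wooden rest: board 100 x 34 x 5 mm with two cross strips 16 mm wide, centred 25 mm either side of the middle, tops 20 mm above the table. Origin: middle of its underside; x along the plate.
- micrometer: Green cast bench micrometer, fixed; place and yaw vary. Origin: on the table under the spindle axis; +x from its open front to its column. Steel bed: x -75 to 40 mm, y +-35, top at z = 36; cast base below it y +-60. Nothing stands in front of x = -75, so the plate's tail overhangs there. Plate home: its length along x, origin at x = -48, y = 0, z = 36 mm. The drum reaches forward to x = -25.
- stop_pins: Two upright brass stop pins on the bed, 8 mm thick, 12 high, 22 apart across the bed; the plate's end rests against both. Origin: on the bed midway between them, at x = 31 mm of the micrometer (their near faces at 27).
- spindle: Vertical steel spindle over the bed, 12 mm thick, foot 16 mm across; it slides without turning, 25 mm down per full turn of the drum. Origin: centre of the foot's underside. At the start it hangs 5 to 10 mm above the top of a plate lying on the bed. The guide and arm above it (44 mm wide) begin at z = 88 mm.
- drum_mark (a point): Centre of the top of the aluminium drum, 50 mm across, 23 high, top at z = 165 mm. x axis: along the red line on its top. The drum drives the spindle and stays at its height; it turns against about 0.1 N m, clockwise from above lowering the spindle, and starts 0 to 1.1 rad from its top stop.
- knob_grip (a point): On the axis of the dark knurled ratchet knob, 10 mm below its top; knob 30 mm across, z = 169 to 199 mm, stays at that height. x axis: along its white line, at first over the drum's red line. Clockwise it carries the drum (0.1 N m); once the foot bears on the plate, torque climbs to 0.45 N m and the clutch slips steadily: knob turns, drum stands. You may let go and regrip between turns.
- yellow_bin: Bystander: yellow plastic stock bin 160 x 100 x 75 mm, low front. Origin: middle of its underside.
- green_bin: Bystander: green plastic stock bin 180 x 140 x 90 mm. Origin: middle of its underside.
- red_bin: Bystander: red plastic stock bin 170 x 110 x 80 mm. Origin: middle of its underside.
- tape_roll: Bystander: roll of tan tape lying flat, 104 mm across, 48 mm high. Origin: middle of its underside.
- spray_can: Bystander: upright aerosol can, 65 mm across, 190 mm high. Origin: middle of its underside.
- carton: Bystander: closed cardboard carton 120 x 90 x 60 mm. Origin: middle of its underside.
- steel_bush: Bystander: steel ring 44 mm across, 24 mm high. Origin: middle of its underside.
- screwdriver: Bystander: screwdriver lying flat.
Not all that is in view belongs to the job. What is meant by the plate is not turquoise, and is the larger of those in its own colour.

How it is judged:
On the way, in this order (a step that is already met when the one before it is completed fails the run):
1. the plate lies flat on the bed, square against the stop pins, under the raised spindle (x of plate in the frame of micrometer between -0.052 and -0.044 m and y of plate in the frame of micrometer between -0.008 and 0.008 m and z of plate in the frame of micrometer between 0.033 and 0.039 m and angle between the x axis of plate and the x axis of micrometer, either way round below 0.08 rad and angle between plate's own z axis and vertical below 0.04 rad and contact force between spindle and plate below 1 N), for 0.2 s.
2. the knob has been turned until the clutch slipped, with the spindle bearing on the plate (x of plate in the frame of micrometer between -0.052 and -0.044 m and y of plate in the frame of micrometer between -0.008 and 0.008 m and z of plate in the frame of micrometer between 0.033 and 0.039 m and angle between the x axis of plate and the x axis of micrometer, either way round below 0.08 rad and angle between plate's own z axis and vertical below 0.04 rad and angle between the x axis of knob_grip and the x axis of drum_mark, either way round above 0.08 rad and contact force between spindle and plate above 3 N), for 0.2 s.
At the end, for the whole second after the job is handed in: Plate flat on the bed, within 4 mm of home along it, 8 mm across it and square within 0.08 rad; spindle bearing on it with over 3 N; the knob's white line 0.08 to 0.70 rad from the drum's red line (slipped, not spun on); plate at rest (all of step 2 and angle between the x axis of knob_grip and the x axis of drum_mark, either way round below 0.7 rad and linear speed of plate below 0.02 m/s); the robot touches nothing.
It fails at once if the knob is spun on after the clutch has slipped (more than 0.75 rad of slip) (angle between the x axis of knob_grip and the x axis of drum_mark, either way round above 0.75 rad).
It fails at once if the plate is rammed against the stop pins (over 25 N) (contact force between plate and stop_pins above 25 N).
It fails at once if the plate is squeezed by the spindle beyond what the clutch allows (over 180 N) (contact force between spindle and plate above 180 N).
It fails at once if a bystander is moved by more than 20 mm (distance of any of yellow_bin, green_bin, red_bin, tape_roll, spray_can, carton, steel_bush, screwdriver from where it was at the start of the episode above 0.02 m).
It also fails if it takes over 72 s, if anything falls off the work surface, if the arm or the gripper's body presses on something with over 40 N, if the wrist force passes 120 N, or if a joint passes its speed limit or range.

## Working session

There is one attempt and no reset: what is moved stays moved. The work goes in short steps, Python scripts to look and compute and a tool call to move; the robot and the scene stay as the last step left them, time stands still between calls to the robot, and variables do not carry over. Pictures are saved under pics/ and viewed, at most 10 in all, crops included, and the job is handed in when it is done.

Besides the shell and the picture viewer there is one more tool, called after ">>>" as a command line: name --pt "numbers of a row" for each row, then --argument value for the rest. servo_tool: Moves the arm, as the interface text tells. Shifts and turns lie within -1 to 1; 1 stands for 0.15 m of shift or 180 degrees of turn. Its arguments: {"type":"object","properties":{"series":{"type":"array","items":{"type":"array","items":{"type":"number"}}},"newtons":{"type":"number"}},"required":["series"]}

```bash
mkdir -p pics; cat > h.py <<'E'
import numpy as np, cv2
from workcell import bot
def K(n):
    c=bot.camera_info(n); f=210/np.tan(np.radians(c['vertical_fov'])/2)
    return f,c['cx'],c['cy'],np.array(c['R']),np.array(c['t'])
def ray(n,u,v):
    f,cx,cy,R,t=K(n); d=R.T@np.array([(u-cx)/f,(v-cy)/f,1]); return -R.T@t,d
def atz(n,u,v,z):
    o,d=ray(n,u,v); return o+d*(z-o[2])/d[2]
def proj(n,X):
    f,cx,cy,R,t=K(n); p=R@np.array(X)+t; return np.array([cx+f*p[0]/p[2],cy+f*p[1]/p[2]])
def tri(u1,u2):
    (a,d),(b,e)=ray('top',*u1),ray('side',*u2)
    s=np.linalg.lstsq(np.c_[d,-e],b-a,rcond=None)[0]; p,q=a+s[0]*d,b+s[1]*e
    return (p+q)/2,np.linalg.norm(p-q)
E
python3 - <<'E'
from h import *
for n in ('top','side'):
    im=bot.read_camera(n); cv2.imwrite(f'pics/{n}0.png',im[:,:,::-1])
    f,cx,cy,R,t=K(n); print(n,f,cx,cy,-R.T@t, R[2])
    for k in ('plate','rest','micrometer','stop_pins','spindle','drum_mark','knob_grip'):
        r=bot.mark_of(k,n); print(k,[(round(x['score'],2),round(x['at'][1]*560,1),round(x['at'][0]*420,1)) for x in r[:3]])
E
```

```text
top 488.36768691130993 269.9198123268976 213.02967359220165 [ 0.37647667 -0.02792749  1.45809919] [ 0.10868439  0.00819998 -0.99404249]
plate [(0.9, 296.3, 211.6), (0.85, 407.5, 278.4), (0.69, 347.2, 236.3)]
rest [(0.25, 150.4, 170.6)]
micrometer [(0.77, 243.4, 189.1)]
stop_pins [(0.38, 147.9, 169.1)]
spindle [(0.31, 128.5, 238.2)]
drum_mark [(0.57, 240.3, 183.5), (0.38, 351.3, 285.3)]
knob_grip [(0.5, 239.5, 179.5)]
side 498.48589844212137 276.86355084488457 212.76921336353698 [0.13455699 0.94831147 1.04774132] [ 0.28461691 -0.70326247 -0.6514715 ]
plate [(0.82, 319.2, 209.4), (0.68, 370.8, 195.6), (0.65, 326.9, 258.0)]
rest [(0.58, 318.8, 219.0)]
micrometer [(0.94, 239.3, 265.9)]
stop_pins [(0.63, 333.5, 168.7), (0.56, 230.8, 252.7)]
spindle [(0.36, 239.3, 250.5)]
drum_mark [(0.87, 239.3, 220.4)]
knob_grip [(0.74, 235.9, 213.8), (0.38, 240.0, 218.4)]
```

View pics/top0.png

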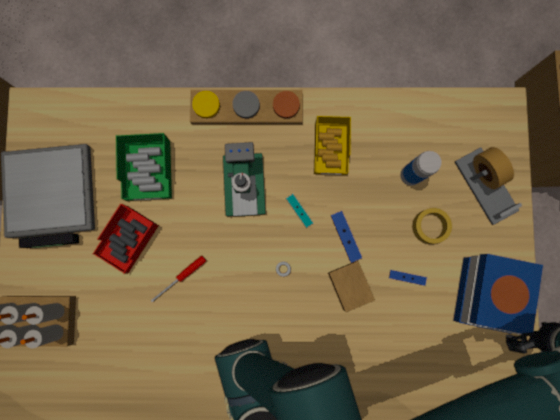

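View pics/side0.png

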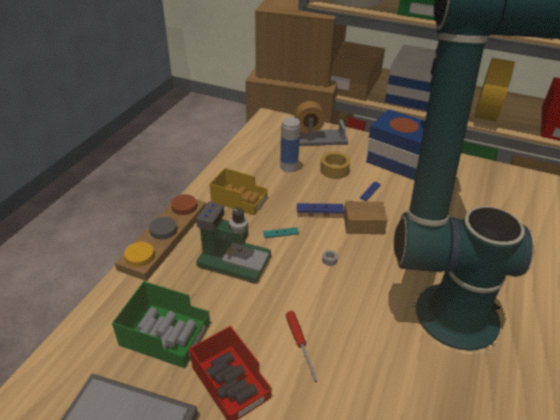

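The top view shows the large blue plate at (346,236) and the micrometer at (243,185) with its column toward the top of the picture, which is +x. The bush is at (283,269) and the carton at (351,286). In the side view the plate is at (320,209) and the micrometer at (237,245).

```bash
python3 - <<'E'
from h import *
T=bot.read_camera('top');S=bot.read_camera('side')
a=cv2.resize(T[130:230,200:300],None,fx=4,fy=4,interpolation=cv2.INTER_CUBIC)
b=cv2.resize(S[190:290,190:290],None,fx=4,fy=4,interpolation=cv2.INTER_CUBIC)
cv2.imwrite('pics/c.png',np.hstack([a,b])[:,:,::-1])
for n in('top','side'):
    for r in bot.trace('plate',n)[:3]:
        m=r['mask'].astype(np.uint8);c,s,an=cv2.minAreaRect(cv2.findNonZero(m)); bx=cv2.boxPoints((c,s,an))
        print(n,round(r['score'],2),np.round(c,1),np.round(s,1))
        if max(s)>40:
            w=np.array([atz(n,*p,.034)[:2] for p in bx]); print(w.round(4).tolist(),w.mean(0))
    ys=[(k,bot.trace(k,n)[:1]) for k in('micrometer','spray_can','carton','steel_bush','screwdriver')]
    for k,r in ys:
        if r:
            c,s,an=cv2.minAreaRect(cv2.findNonZero(r[0]['mask'].astype(np.uint8)));print(n,k,round(r[0]['score'],2),np.round(c),atz(n,*c,.03).round(3))
k,e=tri((243.4,189.1),(239.3,265.9));print('mic',k,e)
k,e=tri((240.3,183.5),(239.3,220.4));print('drum',k,e)
k,e=tri((239.5,179.5),(235.9,213.8));print('knob',k,e)
print('drum z165',atz('top',240.3,183.5,.165),atz('side',239.3,220.4,.165))
E
```

```text
top 0.89 [298.9 210.7] [36.1  8.7]
top 0.71 [406.9 277.8] [37.5  9. ]
top 0.65 [345.5 236.4] [51.9 13.7]
[[0.525, -0.1879], [0.5417, -0.2245], [0.4039, -0.2849], [0.3875, -0.2486]] [ 0.46452145 -0.23646596]
top micrometer 0.69 [243. 179.] [0.634 0.064 0.03 ]
top spray_can 0.76 [420. 168.] [ 0.667 -0.461  0.03 ]
top carton 0.65 [350. 287.] [ 0.318 -0.249  0.03 ]
top steel_bush 0.44 [243. 179.] [0.634 0.064 0.03 ]
top screwdriver 0.65 [178. 280.] [0.337 0.249 0.03 ]
side 0.76 [279.6 231.9] [ 7.6 33.7]
side 0.7 [369.5 190.5] [ 7.1 24. ]
side 0.61 [319.5 207.5] [47. 11.]
[[0.5225, -0.1696], [0.5422, -0.2201], [0.4043, -0.2825], [0.3881, -0.2303]] [ 0.46428421 -0.22561063]
side micrometer 0.75 [232. 241.] [0.65  0.021 0.03 ]
side spray_can 0.92 [290. 144.] [ 0.69  -0.533  0.03 ]
side carton 0.88 [364. 217.] [ 0.322 -0.244  0.03 ]
side steel_bush 0.22 [320. 207.] [ 0.466 -0.232  0.03 ]
side screwdriver 0.75 [301. 345.] [0.336 0.274 0.03 ]
mic [ 0.60837597  0.06456773 -0.01492038] 0.005125981630398944
drum [0.59905901 0.06299614 0.1628383 ] 0.0026599937182410324
knob [0.60697181 0.06401997 0.18388594] 0.0043073550023550004
drum z165 [0.59740726 0.06241581 0.165     ] [0.59928903 0.06532995 0.165     ]
```

View pics/c.png

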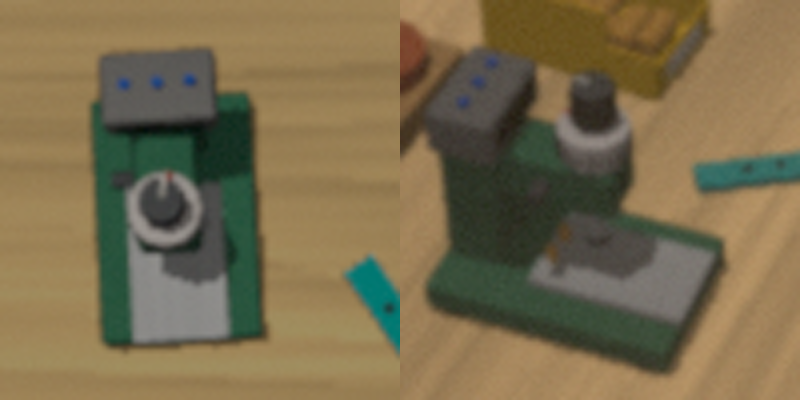

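The enlarged view shows the bed front corners at crop (132,342) and (229,338), the drum centred at (165,208), and the white line pointing toward the column. In the side view the brass pins are at (565,230) and (553,255).

```bash
python3 - <<'E'
from h import *
T=lambda u,v,z:atz('top',200+(u+.5)/4-.5,130+(v+.5)/4-.5,z)[:2]
S=lambda u,v,z:atz('side',190+(u-400+.5)/4-.5,190+(v+.5)/4-.5,z)[:2]
l,r=T(132,342,.036),T(229,338,.036); print('bed front top',l,r,(l+r)/2,np.linalg.norm(l-r),np.degrees(np.arctan2(*(l-r)[::-1]))-90)
l,r=T(107,345,.02),T(263,337,.02);print('base front',l,r,np.linalg.norm(l-r),np.degrees(np.arctan2(*(l-r)[::-1]))-90)
bl=T(93,105,.02);br=T(254,94,.02);print('base sides', *[np.degrees(np.arctan2(*(b-a)[::-1])) for a,b in((l,bl),(r,br))])
print('drum',T(165,208,.165),'knob top',T(164,203,.199))
l,r=S(531,279,.036),S(676,323,.036);rr=S(721,243,.036);print('side bed',l,r,rr,'front mid',(r+rr)/2,'yaw',np.degrees(np.arctan2(*(r-rr)[::-1]))-90,np.degrees(np.arctan2(*(l-r)[::-1])))
print('pins base',S(562,243,.042),S(556,268,.042))
print(bot.read_state()['time'], bot.read_state()['tcp_rot'])
E
```

```text
bed front top [0.52559102 0.09305723] [0.5286666  0.02200836] [0.52712881 0.05753279] 0.07111540680730818 2.4786845893889193
base front [0.52500066 0.11292192] [ 0.53116935 -0.00260893] 0.11569542105789002 3.0563634136481426
base sides 4.029527705121479 2.3198442711133347
drum [0.60250507 0.06091902] knob top [0.59987139 0.05926702]
side bed [0.6374724 0.1034271] [0.52744204 0.09999762] [0.53026486 0.01646824] front mid [0.52885345 0.05823293] yaw 1.9355350206640338 1.7852475867777222
pins base [0.63093895 0.06811552] [0.62351464 0.09185464]
1.5 [-3.09790714e+00 -5.21950934e-01  3.37208649e-05]
```

>>> servo_tool --pt "0.2 0.33 0 0 0 0.013 0.2" --pt "0.4 0.67 0 0 0 0.026 0.2" --pt "0.52 1 0 0 0 0.026 0.2" --pt "0.52 1 0 0 0 0.026 0.2" --newtons 40

```text
time: 1.9
tool_pos: [0.3004, -0.4841, 0.2311]
tcp_rot: [-3.072, -0.651, -0.001]
wrist_force: [0.6, 0.2, -0.4]
width: 0.802
grip_force: 0.0
```

>>> servo_tool --pt "0.2 0.33 -0.1 0 0 0 0.25" --pt "0.4 0.67 -0.2 0 0 0 0.25" --pt "0.6 1 -0.3 0 0 0 0.25" --pt "0.6 1 -0.3 0 0 0 0.25"

```text
time: 2.3
tool_pos: [0.3898, -0.3352, 0.1855]
tcp_rot: [-3.073, -0.649, -0.0]
wrist_force: [0.8, -0.1, -0.6]
width: 0.75
grip_force: 0.0
```

>>> servo_tool --pt "0.1 0.27 -0.1 0 0 0 0.25" --pt "0.18 0.53 -0.1 0 0 0 0.25" --pt "0.18 0.53 -0.1 0 0 0 0.25"

```text
time: 2.6
tool_pos: [0.4167, -0.2545, 0.1706]
tcp_rot: [-3.071, -0.654, 0.001]
wrist_force: [0.0, -1.4, 0.3]
width: 0.75
grip_force: 0.0
```

```bash
python3 - <<'E'
from h import *
s=bot.read_state();print(s['time'],s['tool_pos'],s['tcp_rot'],s['width'],s['q'])
for n in('top','side'):
    r=[x for x in bot.trace('plate',n)] if 0 else None
T=bot.read_camera('top')
cv2.imwrite('pics/d.png',cv2.resize(T[200:320,280:420],None,fx=5,fy=5,interpolation=cv2.INTER_CUBIC)[:,:,::-1])
for u,v in((329,271),(357,262),(374,300),(346,310)): print(atz('top',u,v,.06))
E
```

```text
2.6 [ 0.41667654 -0.25450193  0.17059256] [-3.07050169e+00 -6.54127911e-01  5.38180171e-04] 0.750292898639266 [-6.00234314e-01 -4.33919790e-02  2.05926167e+00  1.39452606e-03
  1.12754434e+00  5.50166105e-01]
[ 0.36400431 -0.18464912  0.06      ]
[ 0.38964823 -0.2644932   0.06      ]
[ 0.28312946 -0.31059117  0.06      ]
[ 0.2550953  -0.23132347  0.06      ]
```

View pics/d.png

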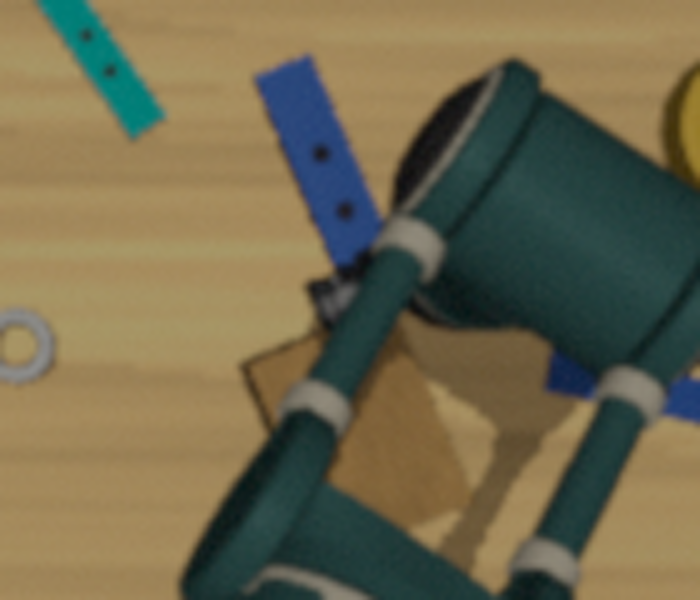

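The enlarged view shows the plate under the gripper. Its far end is at (285,65), and the carton's near edge runs from (245,365) to about (370,320), just behind the plate's tail. The fingers should clear the carton by about 12 mm.

>>> servo_tool --pt "0.02 -0.02 -0.33 0 0 0 0.3" --pt "0.02 -0.02 -0.67 0 0 0 0.3" --pt "0.02 -0.02 -0.9 0 0 0 0.3" --pt "0.02 -0.02 -1 0 0 0 0.3" --pt "0.02 -0.02 -1 0 0 0 0.3"

```text
time: 3.15
tool_pos: [0.4168, -0.2613, 0.0186]
tcp_rot: [-3.071, -0.645, 0.006]
wrist_force: [-0.4, 0.4, 0.5]
width: 0.7
grip_force: 0.0
```

>>> servo_tool --pt "0 0 -0.05 0 0 0 0.3" --pt "0 0 -0.08 0 0 0 0.3" --pt "0 0 -0.08 0 0 0 1" --pt "0 0 -0.08 0 0 0 1" --pt "0 0 -0.08 0 0 0 1" --pt "0 0 -0.08 0 0 0 1" --pt "0 0 -0.08 0 0 0 1" --pt "0 0 -0.08 0 0 0 1" --pt "0 0 -0.08 0 0 0 1" --newtons 80

```text
time: 4.05
tool_pos: [0.4196, -0.2617, 0.0103]
tcp_rot: [3.073, 0.648, 0.001]
wrist_force: [-1.2, 0.3, 6.5]
width: 0.405
grip_force: 78.3
```

>>> servo_tool --pt "0 0 0.15 0 0 0 1" --pt "0 0 0.35 0 0 0 1" --pt "0 0.15 0.55 0 0 -0.02 1" --pt "0 0.4 0.6 0 0 -0.04 1" --pt "0 0.65 0.6 0 0 -0.06 1" --pt "0 0.85 0.6 0 0 -0.07 1" --pt "0 1 0.6 0 0 -0.08 1" --pt "0 1 0.6 0 0 -0.08 1"

```text
time: 4.85
tool_pos: [0.4181, -0.1087, 0.0986]
tcp_rot: [-3.129, -0.262, 0.002]
wrist_force: [-0.2, -1.3, -2.6]
width: 0.405
grip_force: 79.9
```

>>> servo_tool --pt "0 0.2 0 0 0 -0.01 1" --pt "0 0.45 0 0 0 -0.03 1" --pt "0 0.7 0 0 0 -0.038 1" --pt "0 0.9 0 0 0 -0.038 1" --pt "0 1 0 0 0 -0.038 1" --pt "0 1 0 0 0 -0.038 1" --pt "0 1 0 0 0 -0.038 1"

```text
time: 5.55
tool_pos: [0.4191, 0.0384, 0.099]
tcp_rot: [3.14, 0.072, -0.0]
wrist_force: [-0.2, 0.3, -2.5]
width: 0.402
grip_force: 80.5
```

```bash
python3 - <<'E'
from h import *
s=bot.read_state();print(s['time'],s['tool_pos'],s['tcp_rot'],s['width'],s['q'],s['torque'])
T=bot.read_camera('top');S=bot.read_camera('side')
a=cv2.resize(T[150:270,200:300],None,fx=4,fy=4,interpolation=cv2.INTER_CUBIC)
b=cv2.resize(S[200:320,200:300],None,fx=4,fy=4,interpolation=cv2.INTER_CUBIC)
cv2.imwrite('pics/e.png',np.hstack([a,b])[:,:,::-1])
E
```

```text
5.55 [0.41907136 0.03838423 0.09904051] [ 3.14017544e+00  7.23280891e-02 -4.70848277e-04] 0.4019827943250298 [ 3.26159165e-02 -9.89497885e-02  2.25630145e+00 -6.97961441e-04
  9.84546504e-01  1.55774034e+00] [ 0.02341899  0.16724027 -0.00236094]
```

View pics/e.png

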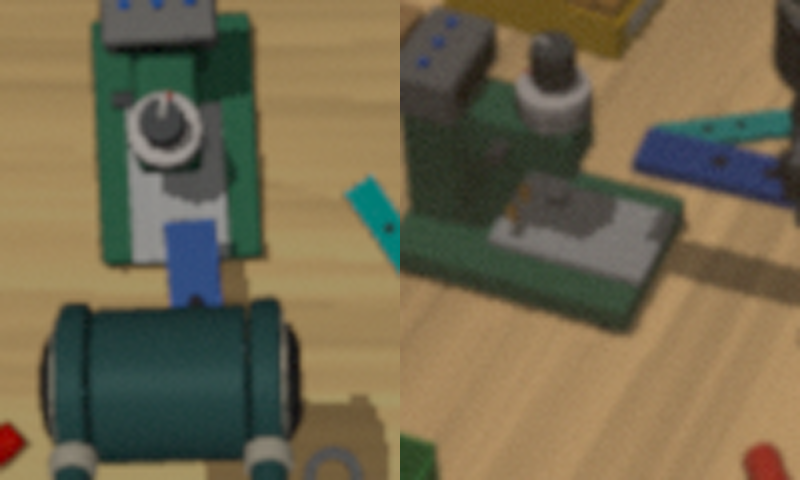

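The plate is held and out in front of the bed. Its front corners are at (165,222) and (215,219) in the top crop and at (636,165) and (654,128) in the side crop.

```bash
python3 - <<'E'
from h import *
t=lambda u,v:(200+(u+.5)/4-.5,150+(v+.5)/4-.5)
s=lambda u,v:(200+(u-400+.5)/4-.5,200+(v+.5)/4-.5)
a,b=tri(t(165,222),s(636,158)),tri(t(215,219),s(655,128)); print(a,b,(a[0]+b[0])/2)
for z in(.11,.12,.13): print(z,atz('top',*t(190,220.5),z))
E
```

```text
(array([0.54447078, 0.06348275, 0.11608229]), np.float64(0.0012932387648142577)) (array([0.54647326, 0.02882021, 0.11371492]), np.float64(0.0022251805226735123)) [0.54547202 0.04615148 0.1148986 ]
0.11 [0.54693902 0.04669859 0.11      ]
0.12 [0.54567455 0.04614503 0.12      ]
0.13 [0.54441009 0.04559146 0.13      ]
```

>>> servo_tool --pt "0.1 0.09 -0.1 0 0 0 1" --pt "0.23 0.09 -0.25 0 0 0 1" --pt "0.23 0.09 -0.38 0 0 0 1" --pt "0.23 0.09 -0.39 0 0 0 1" --pt "0.23 0.09 -0.39 0 0 0 1"

```text
time: 6.15
tool_pos: [0.4527, 0.0514, 0.0402]
tcp_rot: [3.141, 0.068, -0.004]
wrist_force: [-0.9, -0.1, -2.1]
width: 0.399
grip_force: 80.4
```

>>> servo_tool --pt "0 0 -0.02 0 0 0 1" --pt "0 0 -0.04 0 0 0 1" --pt "0 0 -0.06 0 0 0 1" --pt "0 0 -0.06 0 0 0 1" --newtons 40

```text
time: 6.55
tool_pos: [0.4535, 0.0522, 0.0318]
tcp_rot: [-3.141, -0.07, -0.0]
wrist_force: [0.2, 0.3, -2.3]
width: 0.404
grip_force: 80.4
```

>>> servo_tool --pt "0 0 -0.01 0 0 0 0.9" --pt "0 0 -0.02 0 0 0 1" --pt "0 0 -0.03 0 0 0 1" --pt "0 0 -0.03 0 0 0 1" --newtons 30

```text
time: 6.95
tool_pos: [0.4536, 0.0523, 0.0272]
tcp_rot: [-3.141, -0.071, 0.0]
wrist_force: [-0.6, -0.2, -2.7]
width: 0.402
grip_force: 80.5
```

```bash
python3 - <<'E'
from h import *
s=bot.read_state();print(s['time'],s['tool_pos'],s['wrist_force'],s['grip_force'],s['torque'])
S=bot.read_camera('side')
cv2.imwrite('pics/f.png',cv2.resize(S[200:310,190:320],None,fx=5,fy=5,interpolation=cv2.INTER_CUBIC)[:,:,::-1])
E
```

```text
6.95 [0.45362475 0.05231439 0.02716073] [-0.60925952 -0.1800205  -2.66213502] 80.51723386219237 [-0.05627467  0.11774986  0.03160195]
```

View pics/f.png

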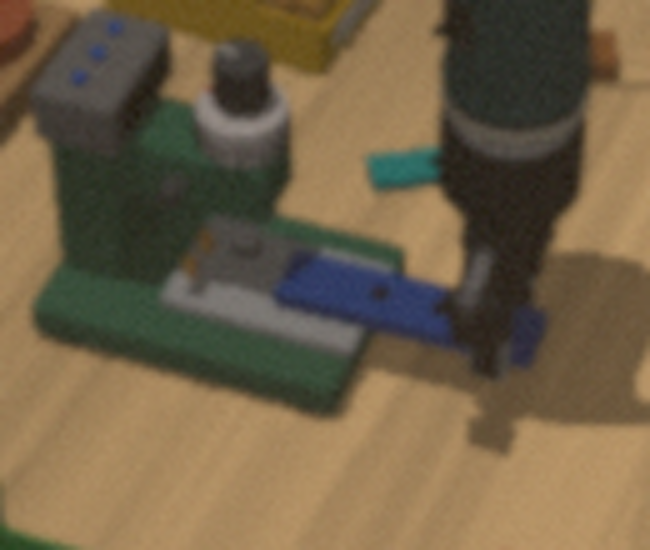

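The plate's front end (285,285) is over the bed, lined up with the pins. The wrist force still carries its full weight, so it isn't touching yet.

>>> servo_tool --pt "0 0 -0.007 0 0 0 1" --pt "0 0 -0.014 0 0 0 1" --pt "0 0 -0.014 0 0 0 1"

```text
time: 7.3
tool_pos: [0.4538, 0.0523, 0.0254]
tcp_rot: [-3.141, -0.07, -0.0]
wrist_force: [-2.8, 0.5, 1.8]
width: 0.409
grip_force: 81.0
```

>>> servo_tool --pt "0 0 -0.007 0 0 0 1" --pt "0 0 -0.014 0 0 0 1" --pt "0 0 -0.014 0 0 0 1"

```text
time: 7.6
tool_pos: [0.4538, 0.0523, 0.0235]
tcp_rot: [-3.141, -0.07, -0.001]
wrist_force: [-2.8, -0.4, 6.0]
width: 0.408
grip_force: 81.5
```

>>> servo_tool --pt "0 0 0.012 0 0 0 1" --pt "0.03 0.0013 0.012 0 0 0 1" --pt "0.06 0.0027 0.012 0 0 0 1" --pt "0.09 0.004 0.012 0 0 0 1" --pt "0.12 0.0053 0.012 0 0 0 1" --pt "0.12 0.0053 0.012 0 0 0 1" --newtons 20

```text
time: 8.2
tool_pos: [0.4731, 0.0531, 0.0253]
tcp_rot: [-3.141, -0.07, -0.002]
wrist_force: [-2.6, -0.3, 4.9]
width: 0.403
grip_force: 81.3
```

>>> servo_tool --pt "0.03 0.0013 0 0 0 0 1" --pt "0.06 0.0027 0 0 0 0 1" --pt "0.09 0.004 0 0 0 0 1" --pt "0.12 0.0053 0 0 0 0 1" --pt "0.15 0.0067 0 0 0 0 1" --pt "0.15 0.0067 0 0 0 0 1"

```text
time: 8.8
tool_pos: [0.4952, 0.0541, 0.0257]
tcp_rot: [-3.141, -0.07, -0.001]
wrist_force: [-4.6, -0.4, 10.4]
width: 0.403
grip_force: 81.9
```

>>> servo_tool --pt "0 0 0 0 0 0 0.5" --pt "0 0 0 0 0 0 0.5" --pt "0 0 0 0 0 0 0.5"

```text
time: 9.1
tool_pos: [0.4943, 0.054, 0.0245]
tcp_rot: [3.141, 0.07, 0.0]
wrist_force: [0.4, -0.6, -0.1]
width: 0.501
grip_force: 0.0
```

```bash
python3 - <<'E'
from h import *
S=bot.read_camera('side');T=bot.read_camera('top')
b=cv2.resize(S[205:305,200:300],None,fx=4,fy=4,interpolation=cv2.INTER_CUBIC)
a=cv2.resize(T[150:250,190:290],None,fx=4,fy=4,interpolation=cv2.INTER_CUBIC)
cv2.imwrite('pics/g.png',np.hstack([a,b])[:,:,::-1])
for n in('top','side'):print([(round(r['score'],2),atz(n,r['at'][1]*560,r['at'][0]*420,.036).round(4)) for r in bot.mark_of('plate',n)])
E
```

```text
[(0.76, array([ 0.3432, -0.4131,  0.036 ])), (0.61, array([ 0.544, -0.104,  0.036])), (0.41, array([0.3419, 0.2494, 0.036 ])), (0.3, array([0.6043, 0.0592, 0.036 ])), (0.21, array([ 0.6517, -0.4275,  0.036 ]))]
[(0.83, array([0.5489, 0.0686, 0.036 ])), (0.49, array([ 0.5269, -0.0693,  0.036 ])), (0.48, array([ 0.336 , -0.3582,  0.036 ]))]
```

View pics/g.png

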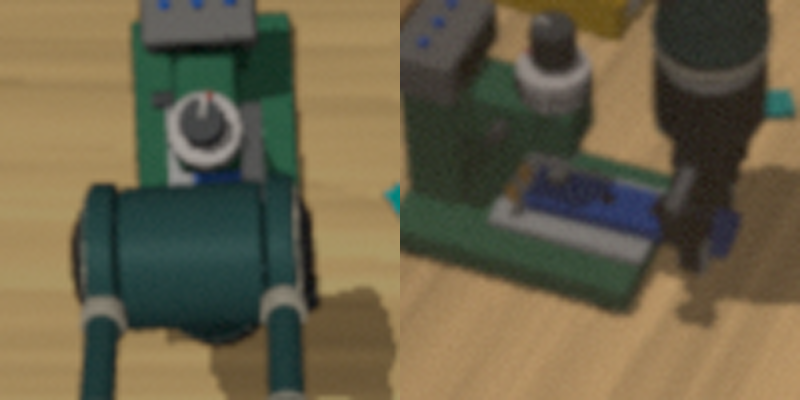

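The plate lies flat on the bed with its front end at crop (525,195) in the side view, a few millimetres short of the pins at (515,190). I'll regrip lightly and creep in.

>>> servo_tool --pt "0 0 0.005 0 0 0 0.62" --pt "0 0 0.005 0 0 0 0.7" --pt "0 0 0.005 0 0 0 0.7" --pt "0 0 0.005 0 0 0 0.7" --newtons 20

```text
time: 9.7
tool_pos: [0.494, 0.054, 0.0255]
tcp_rot: [3.141, 0.07, -0.0]
wrist_force: [0.3, 0.3, -1.5]
width: 0.415
grip_force: 20.2
```

>>> servo_tool --pt "0.007 0.0003 0.005 0 0 0 0.7" --pt "0.014 0.0006 0.005 0 0 0 0.7" --pt "0.02 0.001 0.005 0 0 0 0.7" --pt "0.02 0.001 0.005 0 0 0 0.7"

```text
time: 10.1
tool_pos: [0.4973, 0.0542, 0.0264]
tcp_rot: [-3.141, -0.07, -0.0]
wrist_force: [0.7, 0.5, -1.6]
width: 0.424
grip_force: 20.4
```

>>> servo_tool --pt "0.007 0.0003 -0.005 0 0 0 0.7" --pt "0.014 0.0006 -0.005 0 0 0 0.7" --pt "0.014 0.0006 -0.005 0 0 0 0.7"

```text
time: 10.4
tool_pos: [0.4994, 0.0543, 0.0256]
tcp_rot: [-3.141, -0.07, -0.0]
wrist_force: [-0.2, 1.7, -0.7]
width: 0.42
grip_force: 20.4
```

>>> servo_tool --pt "0.007 0.0003 0 0 0 0 0.7" --pt "0.01 0.0006 0 0 0 0 0.7" --pt "0.01 0.0006 0 0 0 0 0.7"

```text
time: 10.7
tool_pos: [0.5006, 0.0544, 0.0256]
tcp_rot: [3.141, 0.07, -0.001]
wrist_force: [-0.3, -0.3, -2.2]
width: 0.42
grip_force: 20.4
```

>>> servo_tool --pt "0.007 0.0003 0 0 0 0 0.7" --pt "0.007 0.0003 0 0 0 0 0.7"

```text
time: 10.9
tool_pos: [0.5007, 0.0544, 0.0252]
tcp_rot: [3.141, 0.07, -0.004]
wrist_force: [-3.4, -1.2, -0.8]
width: 0.422
grip_force: 20.4
```

>>> servo_tool --pt "0.007 0.0003 0 0 0 0 0.7" --pt "0.007 0.0003 0 0 0 0 0.7"

```text
time: 11.1
tool_pos: [0.5007, 0.0544, 0.0251]
tcp_rot: [3.141, 0.07, -0.007]
wrist_force: [-7.6, -0.7, 1.8]
width: 0.422
grip_force: 20.6
```

>>> servo_tool --pt "0.007 0.0003 0 0 0 0 0.7" --pt "0.007 0.0003 0 0 0 0 0.7"

```text
time: 11.3
tool_pos: [0.5008, 0.0545, 0.0251]
tcp_rot: [3.141, 0.071, -0.01]
wrist_force: [-9.5, -0.0, 6.1]
width: 0.421
grip_force: 20.2
```

>>> servo_tool --pt "-0.015 -0.0007 0 0 0 0 0.7" --pt "-0.015 -0.0007 0 0 0 0 0.4" --pt "-0.015 -0.0007 0 0 0 0 0.3" --pt "-0.015 -0.0007 0 0 0 0 0.3" --pt "-0.015 -0.0007 0.2 0 0 0 0.3" --pt "-0.1 -0.0007 0.5 0 0 0.04 0.3" --pt "-0.2 -0.0007 0.8 0 0 0.08 0.3" --pt "-0.3 0 1 0 0 0.12 0.3" --pt "-0.3 0 1 0 0 0.12 0.3"

```text
time: 12.2
tool_pos: [0.4619, 0.0548, 0.1815]
tcp_rot: [3.07, 0.66, 0.017]
wrist_force: [1.3, 0.4, -0.8]
width: 0.703
grip_force: 0.0
```

```bash
python3 - <<'E'
from h import *
s=bot.read_state();print(s['time'],s['tool_pos'],s['tcp_rot'],s['q'])
S=bot.read_camera('side');T=bot.read_camera('top')
b=cv2.resize(S[200:300,200:300],None,fx=4,fy=4,interpolation=cv2.INTER_CUBIC)
a=cv2.resize(T[150:250,190:290],None,fx=4,fy=4,interpolation=cv2.INTER_CUBIC)
cv2.imwrite('pics/i.png',np.hstack([a,b])[:,:,::-1])
for n in('top','side'):
    print(n,[(round(r['score'],2),atz(n,r['at'][1]*560,r['at'][0]*420,.036).round(4)) for r in bot.mark_of('plate',n)])
    for k,z in(('knob_grip',.189),('drum_mark',.165)): print(k,[(round(r['score'],2),atz(n,r['at'][1]*560,r['at'][0]*420,z).round(4)) for r in bot.mark_of(k,n)][:2])
E
```

```text
12.2 [0.46192667 0.05479349 0.18149284] [3.06974938 0.66029382 0.01693324] [ 6.45023423e-02 -1.09553322e-01  2.09919993e+00  1.53304457e-05
  1.14104439e+00  1.21155465e+00]
top [(0.85, array([ 0.5436, -0.0949,  0.036 ])), (0.65, array([ 0.3444, -0.4171,  0.036 ])), (0.48, array([0.5457, 0.0629, 0.036 ]))]
knob_grip [(0.61, array([0.6032, 0.0566, 0.189 ])), (0.26, array([ 0.6954, -0.1831,  0.189 ]))]
drum_mark [(0.64, array([0.6025, 0.0628, 0.165 ]))]
side [(0.7, array([ 0.5335, -0.0577,  0.036 ])), (0.46, array([ 0.3294, -0.3641,  0.036 ])), (0.42, array([ 0.3654, -0.0129,  0.036 ]))]
knob_grip [(0.46, array([0.6073, 0.0539, 0.189 ]))]
drum_mark [(0.95, array([0.6077, 0.0548, 0.165 ]))]
```

View pics/i.png

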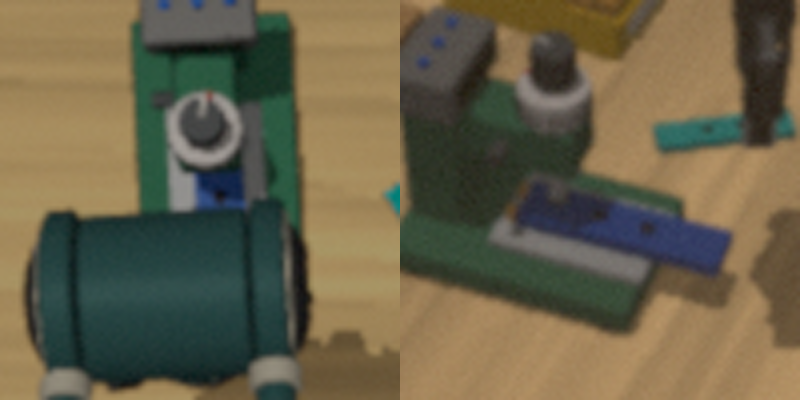

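The plate is flat on the bed, parallel to it and touching the pins at (515,215) and (520,230), with the spindle raised above it. Next is the knob.

>>> servo_tool --pt "0 0 0.2 0 0 0.046 0.4" --pt "0 0 0.4 0 0 0.092 0.4" --pt "0.1 0 0.4 0 0 0.138 0.4" --pt "0.2 0.01 0.4 0 0 0.184 0.4" --pt "0.3 0.02 0.4 0 0 0.23 0.4" --pt "0.4 0.03 0.4 0 0 0.276 0.4" --pt "0.5 0.04 0.4 0 0 0.322 0.4" --pt "0.6 0.04 0.4 0 0 0.368 0.4" --pt "0.7 0.04 0.4 0 0 0.414 0.4" --pt "0.8 0.04 0.4 0 0 0.46 0.4" --pt "0.9 0.04 0.4 0 0 0.506 0.4" --pt "0.93 0.04 0.4 0 0 0.552 0.4" --pt "0.93 0.04 0.4 0 0 0.598 0.4" --pt "0.93 0.04 0.4 0 0 0.644 0.4" --pt "0.93 0.04 0.4 0 0 0.69 0.4" --pt "0.93 0.04 0.4 0 0 0.736 0.4" --pt "0.93 0.04 0.4 0 0 0.782 0.4" --pt "0.93 0.04 0.4 0 0 0.83 0.4" --pt "0.93 0.04 0.4 0 0 0.83 0.4"

```text
time: 14.5
tool_pos: [0.5982, 0.0605, 0.2342]
tcp_rot: [-0.176, -3.135, 0.0]
wrist_force: [0.8, 0.2, 0.2]
width: 0.598
grip_force: 0.0
```

```bash
python3 - <<'E'
from h import *
s=bot.read_state();print(s['time'],s['tool_pos'],s['tcp_rot'],s['q'],s['torque'],s['wrist_force'])
S=bot.read_camera('side')
cv2.imwrite('pics/j.png',cv2.resize(S[150:270,190:290],None,fx=5,fy=5,interpolation=cv2.INTER_CUBIC)[:,:,::-1])
E
```

```text
14.5 [0.59818903 0.06050276 0.23424241] [-1.75880742e-01 -3.13461328e+00  3.84866797e-04] [ 5.93786011e-02  1.25131446e-01  1.76272159e+00 -7.94846455e-06
  1.25580318e+00 -1.39931433e+00] [ 0.05930393 -0.03795618 -0.04568481] [0.76369753 0.23156814 0.22201721]
```

View pics/j.png

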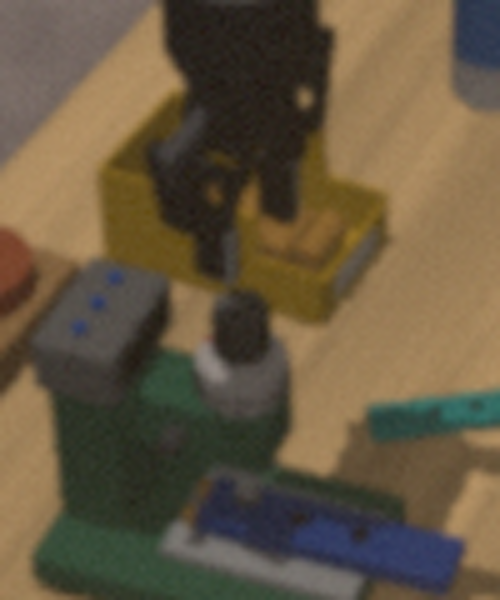

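The open fingers hang over the knob, with tips at (215,270) and (283,215) and the knob top at about (241,303). The column's grey head is clear of the fingers.

```bash
python3 - <<'E'
from h import *
print(atz('side',237.8,210.2,.199), proj('side',(.602,.061,.199)),proj('side',(.602,.061,.165)))
print(atz('top',190+204.5/4,150+122/4,.199),atz('top',190+205/4,150+131/4,.165))
E
```

```text
[0.60282925 0.0647622  0.199     ] [238.72146198 209.43895222] [239.10683931 219.14357728]
[0.59954193 0.05795635 0.199     ] [0.59944838 0.0598844  0.165     ]
```

>>> servo_tool --pt "0.02 0.003 -0.2 0 0 0 0.4" --pt "0.02 0.003 -0.35 0 0 0 0.4" --pt "0.02 0.003 -0.42 0 0 0 0.4" --pt "0.02 0.003 -0.42 0 0 0 0.4"

```text
time: 14.95
tool_pos: [0.5998, 0.0608, 0.17]
tcp_rot: [-0.179, -3.132, 0.001]
wrist_force: [-0.5, 0.1, 0.9]
width: 0.603
grip_force: 0.0
```

>>> servo_tool --pt "0 0 0 0 0 0 0.6" --pt "0 0 0 0 0 0 0.8" --pt "0 0 0 0 0 0 1" --pt "0 0 0 0 0 0 1" --pt "0 0 0 0 0 0 1" --pt "0 0 0 0 0 0 1" --newtons 80

```text
time: 15.55
tool_pos: [0.6023, 0.0637, 0.1745]
tcp_rot: [0.178, 3.134, 0.007]
wrist_force: [-0.2, 7.7, -0.1]
width: 0.324
grip_force: 78.8
```

>>> servo_tool --pt "0 0.02 0 0 0 0 1" --pt "0 0.02 0 0 0 -0.04 1" --pt "0 0.02 0 0 0 -0.08 1" --pt "0 0.02 0 0 0 -0.12 1" --pt "0 0.02 0 0 0 -0.16 1" --pt "0 0.02 0 0 0 -0.2 1" --pt "0 0.02 0 0 0 -0.24 1" --pt "0 0.02 0 0 0 -0.28 1" --pt "0 0.02 0 0 0 -0.32 1" --pt "0 0.02 0 0 0 -0.32 1"

```text
time: 16.55
tool_pos: [0.6025, 0.0646, 0.1744]
tcp_rot: [1.666, 2.661, 0.004]
wrist_force: [-0.1, 2.5, 2.3]
width: 0.325
grip_force: 79.3
```

```bash
cat > st.py <<'E'
from h import *
s=bot.read_state();r=np.array(s['tcp_rot']);print(s['time'],np.round(s['tool_pos'],4),'yaw',np.degrees(2*np.arctan2(r[1],r[0])).round(1),'F',np.round(s['wrist_force'],1),'T',np.round(s['torque'],3),s['q'][5],s['joint_torque'][5],s['grip_force'])
E
python3 st.py
```

```text
16.55 [0.6025 0.0646 0.1744] yaw 115.9 F [-0.1  2.5  2.3] T [ 0.311  0.194 -0.11 ] -0.3874388545994686 0.7459798268973827 79.2977249622345
```

>>> servo_tool --pt "0 0 0 0 0 -0.04 1" --pt "0 0 0 0 0 -0.08 1" --pt "0 0 0 0 0 -0.08 1"

```text
time: 16.85
tool_pos: [0.6026, 0.0647, 0.1744]
tcp_rot: [1.983, 2.434, 0.005]
wrist_force: [0.6, 4.4, 3.3]
width: 0.324
grip_force: 79.5
```

```bash
python3 st.py
```

```text
16.85 [0.6026 0.0647 0.1744] yaw 101.7 F [0.6 4.4 3.3] T [ 0.549  0.135 -0.092] -0.13892531499358796 0.7343353517353535 79.47763323783875
```

>>> servo_tool --pt "0 0 0 0 0 -0.03 1" --pt "0 0 0 0 0 -0.06 1" --pt "0 0 0 0 0 -0.06 1"

```text
time: 17.15
tool_pos: [0.6028, 0.0647, 0.1744]
tcp_rot: [2.201, 2.239, 0.005]
wrist_force: [1.5, 3.4, 5.9]
width: 0.32
grip_force: 79.6
```

```bash
python3 st.py
```

```text
17.15 [0.6028 0.0647 0.1744] yaw 91.0 F [1.5 3.4 5.9] T [ 0.679  0.035 -0.051] 0.04769494498888879 0.5101370997726917 79.6479070186615
```

>>> servo_tool --pt "0 0 0.01 0 0 -0.03 1" --pt "0 0 0.01 0 0 -0.06 1" --pt "0 0 0.01 0 0 -0.06 1"

```text
time: 17.45
tool_pos: [0.6028, 0.0647, 0.1745]
tcp_rot: [2.403, 2.022, 0.005]
wrist_force: [5.1, 4.9, -0.8]
width: 0.329
grip_force: 79.5
```

```bash
python3 st.py
```

```text
17.45 [0.6028 0.0647 0.1745] yaw 80.2 F [ 5.1  4.9 -0.8] T [ 0.871 -0.422 -0.087] 0.236192511743508 0.42551619932055473 79.49878692626953
```

>>> servo_tool --pt "0 0 0 0 0 -0.03 1" --pt "0 0 0 0 0 -0.06 1" --pt "0 0 0 0 0 -0.06 1"

```text
time: 17.75
tool_pos: [0.603, 0.0647, 0.1745]
tcp_rot: [2.583, 1.787, 0.006]
wrist_force: [4.8, 5.4, -0.7]
width: 0.326
grip_force: 79.5
```

```bash
python3 st.py
```

```text
17.75 [0.603  0.0647 0.1745] yaw 69.4 F [ 4.8  5.4 -0.7] T [ 0.831 -0.519 -0.082] 0.42468404404984267 0.42501733638346195 79.48689579963684
```

>>> servo_tool --pt "0 0.01 0 0 0 -0.03 1" --pt "0 0.01 0 0 0 -0.06 1" --pt "0 0.01 0 0 0 -0.06 1"

```text
time: 18.05
tool_pos: [0.6031, 0.0649, 0.1745]
tcp_rot: [2.738, 1.536, 0.004]
wrist_force: [5.3, 0.4, -0.8]
width: 0.324
grip_force: 79.5
```

```bash
python3 st.py
```

```text
18.05 [0.6031 0.0649 0.1745] yaw 58.6 F [ 5.3  0.4 -0.8] T [ 0.233 -0.631 -0.135] 0.6156760580818174 0.42627847753465176 79.48506116867065
```

>>> servo_tool --pt "0.01 0 0 0 0 -0.03 1" --pt "0.01 0 0 0 0 -0.06 1" --pt "0.01 0 0 0 0 -0.06 1"

```text
time: 18.35
tool_pos: [0.6034, 0.0648, 0.1745]
tcp_rot: [2.871, 1.272, 0.001]
wrist_force: [0.9, -0.8, 0.7]
width: 0.326
grip_force: 79.8
```

```bash
python3 st.py
```

```text
18.35 [0.6034 0.0648 0.1745] yaw 47.8 F [ 0.9 -0.8  0.7] T [ 0.166 -0.099 -0.113] 0.8034990025630596 0.5077683180570602 79.77466464042664
```

>>> servo_tool --pt "0 0 0 0 0 -0.03 1" --pt "0 0 0 0 0 -0.06 1" --pt "0 0 0 0 0 -0.06 1"

```text
time: 18.65
tool_pos: [0.6035, 0.0648, 0.1745]
tcp_rot: [2.977, 0.998, 0.002]
wrist_force: [2.5, -0.4, 2.2]
width: 0.326
grip_force: 79.8
```

```bash
python3 st.py
```

```text
18.65 [0.6035 0.0648 0.1745] yaw 37.0 F [ 2.5 -0.4  2.2] T [-0.04  -0.213  0.13 ] 0.9913156126615605 0.7407761178910732 79.75930094718933
```

>>> servo_tool --pt "0 0 0 0 0 -0.03 1" --pt "0 0 0 0 0 -0.05 1" --pt "0 0 0 0 0 -0.05 1"

```text
time: 18.95
tool_pos: [0.6036, 0.0648, 0.1744]
tcp_rot: [3.046, 0.762, 0.002]
wrist_force: [3.8, -2.8, 1.8]
width: 0.33
grip_force: 79.7
```

```bash
python3 st.py
```

```text
18.95 [0.6036 0.0648 0.1744] yaw 28.1 F [ 3.8 -2.8  1.8] T [-0.16  -0.353  0.253] 1.1480342751472064 0.6496068835258484 79.74180936813354
```

>>> servo_tool --pt "0 0 0 0 0 -0.03 1" --pt "0 0 0 0 0 -0.03 1"

```text
time: 19.15
tool_pos: [0.6036, 0.0647, 0.1744]
tcp_rot: [3.079, 0.616, 0.002]
wrist_force: [3.4, -2.9, 1.1]
width: 0.323
grip_force: 79.7
```

```bash
python3 st.py; python3 - <<'E'
from h import *
S=bot.read_camera('side')
cv2.imwrite('pics/k.png',cv2.resize(S[190:270,190:290],None,fx=6,fy=6,interpolation=cv2.INTER_CUBIC)[:,:,::-1])
E
```

```text
19.15 [0.6036 0.0647 0.1744] yaw 22.6 F [ 3.4 -2.9  1.1] T [-0.382 -0.484  0.219] 1.2431933251536522 0.8140180259943008 79.74432349205017
```

View pics/k.png

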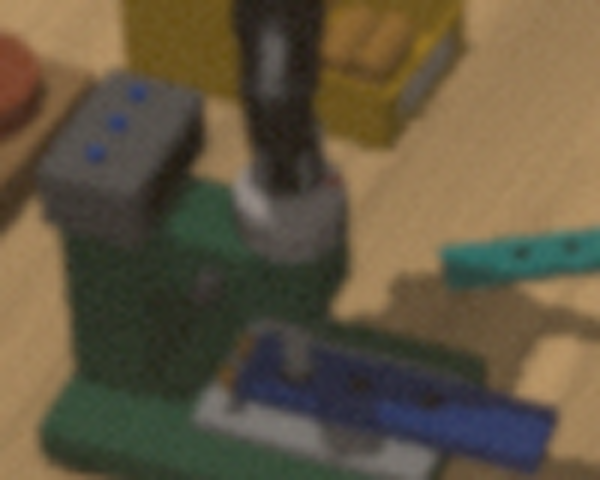

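The spindle foot (295,370) now bears on the plate, and the drum's red line shows at (332,182). Torque has levelled off about 0.35 N m above free turning. I'll measure the red line in code.

```bash
cat > red.py <<'E'
from h import *
def red(n,im,A=(.603,.0635)):
    u0,v0=proj(n,(*A,.165)).astype(int); best=[]
    for v in range(v0-14,v0+15):
        for u in range(u0-14,u0+15):
            r,g,b=map(float,im[v,u]); w=r-max(g,b)
            p=atz(n,u,v,.165)[:2]-A
            if w>18 and .008<np.hypot(*p)<.029: best.append((u,v,w,*p))
    if not best: return None
    B=np.array(best); m=(B[:,3:]*B[:,2:3]).sum(0)/B[:,2].sum()
    return len(B),m.round(4),np.degrees(np.arctan2(m[1],m[0])).round(1)
E
python3 - <<'E'
from red import *
for n in('top','side'): print(n,red(n,cv2.imread(f'pics/{n}0.png')[:,:,::-1]),red(n,bot.read_camera(n)))
E
```

```text
top (3, array([ 0.0212, -0.0048]), np.float64(-12.6)) (8, array([-0.0159, -0.0115]), np.float64(-144.2))
side (39, array([-0.0004, -0.0104]), np.float64(-92.4)) (40, array([-0.007 , -0.0114]), np.float64(-121.8))
```

>>> servo_tool --pt "0 0 0 0 0 0 0.7" --pt "0 0 0 0 0 0 0.4" --pt "0 0 0 0 0 0 0.4" --pt "0 0 0.1 0 0 0 0.4" --pt "0 0 0.35 0 0 0 0.4" --pt "0 0 0.6 0 0 0 0.4" --pt "-0.3 0 0.8 0 0 0 0.4" --pt "-0.6 0 0.8 0 0 0 0.4" --pt "-0.9 0 0.8 0 0 0 0.4" --pt "-0.9 0 0.8 0 0 0 0.4"

```text
time: 20.3
tool_pos: [0.4624, 0.0658, 0.2945]
tcp_rot: [-3.08, -0.612, 0.004]
wrist_force: [0.2, -0.2, -0.4]
width: 0.601
grip_force: 0.0
```

>>> servo_tool --pt "-0.1 -0.3 0 0 0 0 0.4" --pt "-0.1 -0.6 0 0 0 0 0.4" --pt "-0.1 -0.9 0 0 0 0 0.4" --pt "-0.1 -1 0 0 0 0 0.4" --pt "-0.1 -1 0 0 0 0 0.4"

```text
time: 20.8
tool_pos: [0.4532, -0.0865, 0.295]
tcp_rot: [3.082, 0.605, 0.001]
wrist_force: [0.2, -0.2, 0.3]
width: 0.596
grip_force: 0.0
```

```bash
python3 - <<'E'
from red import *
s=bot.read_state();print(s['time'],s['tool_pos'])
for n in('top','side'):
    im0=cv2.imread(f'pics/{n}0.png')[:,:,::-1];im=bot.read_camera(n)
    print(n,red(n,im))
    A=(.602,.0625)
    for lab,I in(('start',im0),('now',im)):
        G=I.min(2).astype(np.float32); out=[]   # white line: brightness round the knob top
        for a in range(-180,180,15):
            c,sn=np.cos(np.radians(a)),np.sin(np.radians(a))
            out.append(int(np.mean([cv2.getRectSubPix(G,(1,1),tuple(map(float,proj(n,(A[0]+r*c,A[1]+r*sn,.199)))))[0,0] for r in(.007,.009,.011)])))
        print(lab,dict(zip(range(-180,180,15),out)))
    print([(round(r['score'],2),atz(n,r['at'][1]*560,r['at'][0]*420,.036).round(4)) for r in bot.mark_of('plate',n)][:4])
E
```

```text
20.8 [ 0.45324826 -0.0864609   0.29496105]
top (10, array([-0.0165, -0.0147]), np.float64(-138.2))
start {-180: 62, -165: 62, -150: 62, -135: 63, -120: 64, -105: 62, -90: 61, -75: 62, -60: 65, -45: 73, -30: 92, -15: 110, 0: 98, 15: 78, 30: 69, 45: 69, 60: 69, 75: 69, 90: 66, 105: 65, 120: 64, 135: 64, 150: 64, 165: 62}
now {-180: 72, -165: 87, -150: 108, -135: 102, -120: 82, -105: 73, -90: 69, -75: 68, -60: 67, -45: 68, -30: 67, -15: 68, 0: 67, 15: 68, 30: 69, 45: 70, 60: 71, 75: 72, 90: 72, 105: 71, 120: 70, 135: 67, 150: 67, 165: 67}
[(0.66, array([ 0.3413, -0.4135,  0.036 ])), (0.64, array([0.5556, 0.0506, 0.036 ]))]
side (37, array([-0.0063, -0.0121]), np.float64(-117.5))
start {-180: 55, -165: 52, -150: 48, -135: 45, -120: 45, -105: 43, -90: 44, -75: 48, -60: 45, -45: 47, -30: 54, -15: 64, 0: 80, 15: 84, 30: 82, 45: 76, 60: 70, 75: 65, 90: 60, 105: 58, 120: 57, 135: 55, 150: 56, 165: 56}
now {-180: 75, -165: 76, -150: 67, -135: 56, -120: 49, -105: 46, -90: 45, -75: 43, -60: 44, -45: 43, -30: 44, -15: 47, 0: 51, 15: 53, 30: 55, 45: 53, 60: 54, 75: 56, 90: 54, 105: 56, 120: 58, 135: 62, 150: 66, 165: 72}
[(0.88, array([0.5611, 0.0566, 0.036 ])), (0.81, array([ 0.5233, -0.0519,  0.036 ])), (0.66, array([ 0.3319, -0.365 ,  0.036 ]))]
```

```bash
python3 - <<'E'
from red import *
def pts(n,I,z,A,R0,R1,f,th):
    u0,v0=proj(n,(*A,z)).astype(int);o=[]
    for v in range(v0-14,v0+15):
        for u in range(u0-14,u0+15):
            p=atz(n,u,v,z)[:2]-A; w=f(I[v,u].astype(float))-th
            if R0<=np.hypot(*p)<R1 and w>0:o.append((*p,w))
    return np.array(o)
def dark_c(n,I,A):  # knob-top centre: dark disc + line centroid inside bright drum ring
    return A
A=np.array((.600,.059)) # knob-top centre as seen in top picture
ims={'start':cv2.imread('pics/top0.png')[:,:,::-1],'now':np.mean([bot.read_camera('top') for _ in range(6)],0)}
for l,I in ims.items():
    # drum ring: centroid of bright grey pixels (ring outline) gives the image centre at z=.165
    P=pts('top',I,.165,(.6,.061),.0,.03,lambda c:c.min() if c.max()-c.min()<30 else 0,100)
    (cx,cy),r=cv2.minEnclosingCircle(P[:,:2].astype(np.float32)*1000); print(l,'ring',cx/1000+.6,cy/1000+.061,r)
    for nm,z,R0,R1,f,th in(('white',.199,0,.0135,lambda c:c.min(),80),('red',.165,.014,.027,lambda c:c[0]-max(c[1:]),12)):
        P=pts('top',I,z,A if z>.17 else np.array((.6005,.060)),R0,R1,f,th)
        m=np.average(P[:,:2],axis=0,weights=P[:,2]);C=np.cov(P[:,:2].T,aweights=P[:,2]) if len(P)>2 else np.eye(2)
        e,V=np.linalg.eigh(C);d=V[:,1]*np.sign(V[:,1]@m)
        print(l,nm,len(P),m.round(4),'centroid ang',np.degrees(np.arctan2(m[1],m[0])).round(1),'pca',np.degrees(np.arctan2(d[1],d[0])).round(1),np.sqrt(e).round(4))
    u,v=proj('top',(*A,.199)).astype(int); print(I[v-6:v+7,u-7:u+8].min(2).astype(int))
E
```

```text
start ring 0.5988815824985504 0.06220190358161926 27.918859481811523
start white 10 [0.0093 0.0015] centroid ang 9.0 pca -24.8 [0.0019 0.0024]
start red 6 [ 0.0238 -0.0013] centroid ang -3.2 pca 1.5 [0.0015 0.0017]
[[ 46  55  84 105 106 108 113 126 111  78 112 127 119  98  65]
 [ 60  97 116 113  96  77  86 121 111  78 102 122 134 128 103]
 [ 90 120 121  92  72  67  84 116 105  72  77 101 127 137 128]
 [117 125 105  78  66  68  88 110  94  66  64  81 105 130 137]
 [130 119  89  68  64  66  88 103  88  64  62  64  71 117 138]
 [137 115  80  65  63  64  73  80  76  64  61  61  60  99 129]
 [138 111  74  63  60  65  62  65  67  62  62  60  48  72 108]
 [139 114  77  66  62  64  62  62  63  65  63  61  48  58  85]
 [139 118  81  64  64  66  65  65  64  64  65  55  41  60  85]
 [139 128  96  67  63  64  62  63  62  64  58  42  41  71  90]
 [142 140 124  87  56  54  61  61  56  51  39  34  57  78  93]
 [135 143 139 114  67  44  42  45  35  30  36  47  74  89 108]
 [128 142 141 130  99  65  52  46  43  44  59  75  88 110 129]]Traceback (most recent call last):
  File "<stdin>", line 15, in <module>
  File "<stdin>", line 6, in pts
  File "h.py", line 9, in atz
    o,d=ray(n,u,v); return o+d*(z-o[2])/d[2]
        ~~~^^^^^^^
  File "h.py", line 7, in ray
    f,cx,cy,R,t=K(n); d=R.T@np.array([(u-cx)/f,(v-cy)/f,1]); return -R.T@t,d
                ~^^^
  File "h.py", line 4, in K
    c=bot.camera_info(n); f=210/np.tan(np.radians(c['vertical_fov'])/2)
ValueError: time passes only in moves, steps and waits
```

```bash
sed -i '1a import functools' h.py; sed -i 's/^def K/@functools.lru_cache\ndef K/' h.py; python3 - <<'E'
from h import *
I0=cv2.imread('pics/top0.png')[:,:,::-1].astype(float);I=np.mean([bot.read_camera('top').astype(float) for _ in range(5)],0)
u,v=proj('top',(.6,.059,.199)).astype(int);print(u,v)
s=np.s_[v-8:v+11,u-10:u+11]
print(I[s].min(2).astype(int))
for X in(I0,I): print((X[s][...,0]-X[s][...,1:].max(2)).astype(int))
E
```

```text
240 180
[[ 45  45  44  40  40  42  46  55  64  66  73  76  70  64  56  48  42  38
   28  22  21]
 [ 52  53  52  43  42  51  72 104 114 108 107 115 119 119 109  82  55  42
   31  23  20]
 [ 60  61  58  49  61  90 104 114 118 109 104 113 126 137 137 125 104  69
   38  24  26]
 [ 59  59  60  62 104 121 109  90  79  74  73  77  91 115 136 144 134 107
   64  33  39]
 [ 48  64  75  96 129 125  93  72  68  66  66  67  70  82 111 135 144 134
  100  59  58]
 [ 47  85 108 125 131 106  75  68  67  67  67  66  66  69  80 111 138 145
  130  94  72]
 [ 52  98 128 139 125  89  70  67  67  68  68  67  65  68  71  83 125 144
  143 114  80]
 [ 52 100 134 146 122  84  70  67  69  76  82  76  69  68  67  68 106 136
  143 122  88]
 [ 52  96 135 147 121  80  68  68  71  91 112  99  74  68  66  57  79 115
  136 131 100]
 [ 49  92 133 147 124  83  69  68  71  88 117 111  84  71  63  51  67  93
  128 136 104]
 [ 50  91 134 148 128  89  69  67  67  73  93 114 101  74  58  43  65  90
  126 133 102]
 [ 47  88 132 148 137 102  67  64  65  67  78 109 106  76  48  45  72  92
  126 131  98]
 [ 48  79 128 147 148 13
[... 3283 characters left out ...]
0   5   6   4   0  -1  -1  -1   0   1   3   1   0   1   4   3
    5   5   4]
 [-41 -22   0   5   5   5   3   0   0  -1   0   1   2   1   2   3   4   4
    4   4   3]
 [-42 -23  -1   6   6   5   5   3   1   0   0   0   2   2   8   8   4   5
    5   4   2]
 [-43 -27  -6   4   6   5   5   5   4   3   1   1   1   5  22  27  13   6
    5   3   1]
 [-43 -30  -7   3   5   5   6   6   5   5   5   4   4   6  23  51  33  12
    4   0  -2]
 [-44 -30  -7   0   3   4   5   6   6   6   5   5   5   6  14  43  48  22
    4  -6  -5]
 [-44 -30  -7  -1  -2   0   5   5   5   6   6   6   5   5   7  20  32  16
   -4 -13  -6]
 [-43 -30  -7   0  -5  -9   1   3   4   5   5   5   5   5   4   5   4  -4
  -13 -14  -5]]
```

```bash
python3 -c "
from workcell import bot
print(bot.finish_job())"
```

```text
the job is handed in; nothing more can be done
None
```

The job is handed in; no verdict came back. By my measurements the plate lies flat and square against both stop pins, held under the spindle, with the knob about 0.2 rad (estimated range 0.1–0.35) past the first clutch slip. The arm is clear, and I did not re-check the bystanders at the end.

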